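Fit the port collar of a seedling propagator

TASK

Uncover the propagator's round port: lift the white hatch off its seat by its green fin, slide it along its channels to the far end and leave it resting on the ledge there. Then stand the orange collar level in the mouth of the port, let go of it, and tap it down a few millimetres at a time on alternate sides of its rim, so that it goes in square (never one side more than about 8 mm lower than the other), until it is fully home all round. Leave everything else on the table as it is.

Things in the scene. Friction and masses are not known exactly. Their poses are not given: they have to be found in the camera images.
- propagator: Fixed black box with grey top deck, 226 (x) by 380 (y) by 116 mm high. Origin: centre of its underside, on the table; its yaw turns it, its long side is its own y. The deck is 80 mm above the table, with the round port in its -y half and a raised ledge in its +y half. Above the deck its -y end is open, but for two 8 mm high stops in the corners.
- lip (a point): Inner lower edge of the +x channel lip, abreast of the port; propagator axes. Walls run along own y on both long sides at x = +-101 to +-113 mm, with aluminium lips reaching in to x = +-94 mm, 110 to 116 mm above the table. They hold the hatch captive. An end wall, top 100 mm above the table, closes the +y end.
- port (a point): Centre of the round port's mouth, at deck height (80 mm above the table); axes of the propagator, z up. Bore 154 mm in diameter, 6 mm chamfer, open in the middle below. A stiff black rubber grip ring in it stops a loosely set collar when its foot is 8 mm below the deck: collar centre 10 mm, top 28 mm above the deck. The hatch covers the port at the start.
- home (a point): Where the collar's centre is when fully home: on the port's axis, 8 mm below the deck (collar top 10 mm above the deck), 18 mm lower than when loosely set. The fit is stiff and does not spring back: pressing one spot of the rim takes about 10 to 15 N and sinks that side; the opposite side stays or rises slightly. At home it stands on a rigid shoulder.
- park (a point): Point on the grey ledge (88 mm above the table) under the hatch's centre when it is parked: 180 mm from the port's axis along the propagator's +y. The ledge is 8 mm higher than the deck and begins 90 mm from the port's axis. The hatch can go about 8 mm beyond this point, to the end wall.
- hatch_grip (a point): Centre of the green fin (80 x, 14 y, 40 mm tall) on the white hatch; propagator axes. Plate 196 (x) by 170 (y) by 8 mm, its underside 28 mm below this point. About 0.35 kg. It starts on the deck over the port, against the ledge's 8 mm step and under the lips: raise it 10 to 18 mm (the lips stop it at 22 mm), then slide it to +y.
- collar_center (a point): Centre of the orange collar, half-way up. A plain round ring, open at both ends, axis z: outer diameter 148, inner diameter 128, wall 10 mm, 36 mm tall; mass about 0.2 kg. It lies flat on the table (centre at 18 mm) and can be pinched across its wall. Its yaw has no meaning.
- pot: Bystander: terracotta pot, 110 mm in diameter, 92 mm tall; origin under its centre. It and the collar stand at the robot's right, in either order.
- sprayer: Bystander: spray bottle, 76 mm in diameter, 190 mm tall, head reaching 68 mm towards its own -x; origin under its centre.
- jar: Bystander: amber jar, 68 mm in diameter, 90 mm tall; origin under its centre.
- mug: Bystander: white mug, 72 mm in diameter, 85 mm tall, handle at its +y (about 30 mm out); origin under its centre.
- trowel: Bystander: hand trowel lying flat along its own x, 250 mm long, 60 mm wide, 24 mm high; origin at its middle.
- small_pot: Bystander: black plastic pot, 68 mm in diameter, 66 mm tall; origin under its centre.

How it is judged (in metres and radians):
On the way, in this order (a step that is already met when the one before it is completed fails the run):
1. the hatch is lifted clear of the step while still over the port (z of hatch_grip in the frame of port above 0.0365 m and y of hatch_grip in the frame of port below 0.03 m), for 0.1 s.
2. the hatch rests on the ledge at the far end of its channels, released (y of hatch_grip in the frame of port above 0.165 m and z of hatch_grip in the frame of port between 0.033 and 0.04 m and angle between hatch_grip's own z axis and vertical below 0.03 rad and linear speed of hatch below 0.03 m/s and contact force between the fingers and hatch below 0.3 N), for 0.2 s.
3. the collar stands level in the mouth of the port, released and not yet driven in (horizontal distance between collar_center and port below 0.005 m and z of collar_center in the frame of port between 0.004 and 0.014 m and angle between collar_center's own z axis and vertical below 0.05 rad and contact force between the fingers and collar below 0.3 N), for 0.2 s.
At the end, for the whole second after the job is handed in: The collar is home in the port: centre within 5 mm of the port's axis, within 2.5 mm of full depth, tilted less than 0.025 rad; the hatch lies flat on the ledge, its centre at least 165 mm along the channels from the port's axis; both at rest (horizontal distance between collar_center and port below 0.005 m and z of collar_center in the frame of port below -0.0055 m and angle between collar_center's own z axis and vertical below 0.025 rad and linear speed of each of collar, hatch below 0.01 m/s and y of hatch_grip in the frame of port above 0.165 m and z of hatch_grip in the frame of port between 0.033 and 0.04 m and angle between hatch_grip's own z axis and vertical below 0.03 rad); the robot touches nothing.
It fails at once if the collar cocked in the bore: leaning more than 0.08 rad (about 11 mm across its rim) once driven in (horizontal distance between collar_center and port below 0.02 m and z of collar_center in the frame of port below 0.008 m and angle between collar_center's own z axis and vertical above 0.08 rad).
It fails at once if a bystander shifted by more than 30 mm or tipped (distance of any of pot, sprayer, jar, mug, trowel, small_pot from where it was at the start of the episode above 0.03 m or angle between any of pot, sprayer, jar, mug, trowel, small_pot's own z axis and vertical above 0.3 rad).
It also fails if it takes over 72 s, if anything falls off the work surface, if the arm or the gripper's body presses on something with over 40 N, if the wrist force passes 120 N, or if a joint passes its speed limit or range.

ROBOT

A 6-joint arm with a two-finger parallel gripper is mounted at the origin on the work surface. World frame = base frame: x ahead of the robot, y to its left, z up, the work surface at z = 0. Lengths are in mm, angles in degrees, forces in N, time in s.
With the tool pointing down it reaches from about 375 to 975 mm from the base axis. Payload 3.8 kg.
Tool frame: the origin (TCP) lies on the front face of the gripper's body, between the roots of the fingers; the fingertips stand 64 mm ahead of it and the grasp point (between the pads) lies 45 mm ahead of it; x points along the fingers, y is the direction in which the jaws open and shut, and the axes are right-handed (so a half turn about x gives the same grasp; the last joint's range is limited). The gripper opens to 88 mm and grips with 3 to 60 N. Pads are 18 mm wide; open, the fingers measure 123 mm over their backs; the gripper's body (75 mm by 187 mm) begins 45 mm behind the grasp point.
Start: joints at [-66.114, 15.12, 91.902, -0, 72.978, -2.114], TCP at [295.903, -606.679, 302.706] pointing down, gripper open.
Joint ranges: [-150.88, 150.88], [-54.13, 125.18], [17.81, 147.31], [-75.09, 255.09], [0, 152.58], [-146.25, 146.25]. Speed limits (degrees/s): [147.25, 147.25, 180, 180, 180, 180].

INTERFACE

Orientations are given as a 3x3 rotation matrix whose columns are the frame's x, y, z axes.
In Python, from workcell import manip gives the robot as it stands. The module is installed in compiled form; this text tells all that it offers.
- The arm moves only by the tool move_arm, never from a script. Its argument "motion" is a list that holds one entry, the list of rows, each a list of 5 numbers: the closure, from -1 (fully open) to 1 (shut), so that 0 is half open, then the shift along the tool's x, y, z in m, then the turn about the tool's x in degrees. In form: [[[claw, tx, ty, tz, turn], ...]]. A call has 1 to 8 rows; each row is the pose to reach, as a shift and turn from the pose commanded when the call began, along the tool's axes at that moment; what a row does not reach only later rows make up. A row lasts 1/12 s, in which the tool goes at most 41.7 mm and 7.16 degrees, less where a joint would pass 70% of its speed; a pose out of reach is approached as far as the arm can. A call with a gripper value outside its range is refused whole. The fingers move at their own pace and stop on an object; the grip force is fixed at half the most. Time passes only in rows, so rows that repeat a pose let the fingers close. It gives the time, the measured TCP pose, the force and the opening at its end, in the units of the state.
- manip.get_state(): the state, without advancing time (a new reading comes with each control period).
- manip.snapshot(name): name is "side" or "top"; returns the picture (400x640x3 uint8, red, green, blue); there is no depth.
- manip.camera_params(name): a dict with "fov_y" (degrees; the focal length in pixels is half the picture's height over the tangent of half this angle, whatever the lens; pixels are square), "cx", "cy" (the principal point, pixels), "dist" ([k1, k2, p1, p2, k3] as OpenCV has them; the pictures are not rectified), "world_to_cam" (4x4, takes a point from world to camera coordinates). Camera axes: x right, y down, z forward; pixel columns grow to the right and rows downward; lengths in mm; the calibration is good to about 2 mm. A picture is of the moment at which its call begins. camera_params takes no time and is no camera call.
- manip.hand_in(): hands the job in, once; it reports no verdict.
The state is a dict: "time_s": time; "joint_pos": joint angles; "joint_vel": joint speeds; "joint_torque": joint torques, N m; "eef_pos": TCP position; "orientation": TCP orientation; "force": force on the tool from outside, world axes, zero at the start; "moment": the same for the moment, N m; "grip_width": finger opening in mm.
Only numpy, scipy, OpenCV 4.12 (cv2) and the standard library are available. Lean on these libraries where they do the work, as an engineer would, in place of code of your own. Each camera call takes 0.05 s, during which the arm holds its last target. There are 200 camera calls.

## Working session

There is one attempt and no reset: what is moved stays moved. The work goes in short steps, Python scripts to look and compute and a tool call to move; the robot and the scene stay as the last step left them, time stands still between calls to the robot, and variables do not carry over. Pictures are saved under pics/ and viewed, about 8 in all and at most 12, crops included, and the job is handed in when it is done.

Besides the shell and the picture viewer there is one more tool, called after ">>>" as name([rows], argument=value, ...), one row to a line, values as JSON. move_arm: Moves the arm, as the interface text tells. Its arguments: {"type":"object","properties":{"motion":{"type":"array","items":{"type":"array","items":{"type":"array","items":{"type":"number"}}}}},"required":["motion"]}

```bash
mkdir -p pics
cat > h.py <<'E'
import numpy as np, cv2
from workcell import manip
def cam(n):
    p=manip.camera_params(n); f=200/np.tan(np.radians(p['fov_y'])/2)
    K=np.array([[f,0,p['cx']],[0,f,p['cy']],[0,0,1.]]); T=np.array(p['world_to_cam'],float)
    return K,np.array(p['dist'],float),T
def ray(n,uv):
    K,d,T=cam(n); u=cv2.undistortPoints(np.array(uv,float).reshape(-1,1,2),K,d).reshape(-1,2)
    D=np.c_[u,np.ones(len(u))]@T[:3,:3]; return -T[:3,:3].T@T[:3,3],D
def onz(n,uv,z):
    o,D=ray(n,uv); return o+D*((z-o[2])/D[:,2])[:,None]
def proj(n,P):
    K,d,T=cam(n); return cv2.projectPoints(np.array(P,float).reshape(-1,1,3),cv2.Rodrigues(T[:3,:3])[0],T[:3,3],K,d)[0].reshape(-1,2)
def snap(n,f=None):
    im=np.ascontiguousarray(manip.snapshot(n)[:,:,::-1])
    if f: cv2.imwrite('pics/'+f,im)
    return im
E
python3 - <<'E'
from h import *
s=manip.get_state(); print(s['time_s'],s['eef_pos'],s['orientation'],s['force'],s['grip_width'])
for n in('top','side'):
    snap(n,n+'0.png'); K,d,T=cam(n); print(n,K[0,0],d,ray(n,[[320,200]]))
E
```

```text
0.0 [ 295.67390962 -606.16585945  301.41650288] [[-9.29476065e-04  4.38401125e-01 -8.98778944e-01]
 [ 1.99032885e-03 -8.98776741e-01 -4.38402109e-01]
 [-9.99997587e-01 -2.19634992e-03 -3.71709379e-05]] [ 0.47389339  0.42603693 -0.17109632] 88.14539125648905
top 422.7533388149341 [-0.036616  0.        0.        0.        0.      ] (array([ 298.33456734,   85.31276322, 1230.09389916]), array([[ 0.19034551, -0.05324258, -0.98053479]]))
side 407.2374577080413 [-0.05102652  0.          0.          0.          0.        ] (array([-178.74188608,  933.32202047,  914.99729828]), array([[ 0.48614577, -0.63388698, -0.60159905]]))
```

View pics/top0.png

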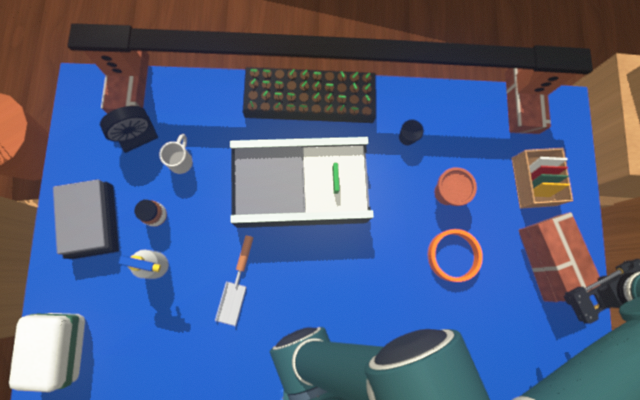

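View pics/side0.png

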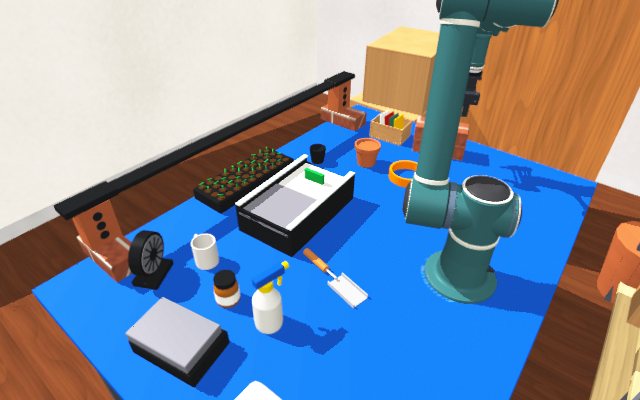

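The top view shows the fin at (336,178), the hatch over the right part of the propagator, the collar at (455,256) and the pot at (456,187). In the side view the fin is at (314,176). The ledge is to the left in the top image, which is world +y.

```bash
cat >> h.py <<'E'
def mask(im,lo,hi,roi=None):
    m=cv2.inRange(cv2.cvtColor(im,cv2.COLOR_BGR2HSV),lo,hi)
    if roi:
        x0,y0,x1,y1=roi; k=np.zeros_like(m); k[y0:y1,x0:x1]=255; m&=k
    return m
def big(m):
    c=max(cv2.findContours(m,cv2.RETR_EXTERNAL,cv2.CHAIN_APPROX_NONE)[0],key=cv2.contourArea); return c.reshape(-1,2)
def circ(P):
    A=np.c_[2*P[:,:2],np.ones(len(P))]; s=np.linalg.lstsq(A,(P[:,:2]**2).sum(1),rcond=None)[0]
    return s[:2],np.sqrt(s[2]+s[0]**2+s[1]**2)
E
python3 - <<'E'
from h import *
t=cv2.imread('pics/top0.png')
g=mask(t,(45,120,60),(80,255,255),(310,150,360,210)); c=big(g)
P=onz('top',c,128.); r=cv2.minAreaRect(P[:,:2].astype(np.float32)); print('fin',r)
o=mask(t,(3,150,120),(20,255,255),(415,220,495,290)); c=big(o); P=onz('top',c,36.)
print('collar',circ(P), len(c), 'bbox',c.min(0),c.max(0))
# inner contour
cs,h=cv2.findContours(o,cv2.RETR_CCOMP,cv2.CHAIN_APPROX_NONE)
for k,hh in zip(cs,h[0]):
    if cv2.contourArea(k)>300: print('ring',hh[3],circ(onz('top',k.reshape(-1,2),36.)))
# propagator lips: light bars
w=mask(t,(0,0,150),(179,70,255),(225,130,380,230))
L=[]
for x in range(240,300,2):   # first bright run from top & last from bottom
    col=np.where(w[:,x])[0]
    a=[col[0]]; 
    for y in col[1:]:
        if y==a[-1]+1:a.append(y)
        else:break
    b=[col[-1]]
    for y in col[-2::-1]:
        if y==b[-1]-1:b.append(y)
        else:break
    L.append((x,a[0]-.5,a[-1]+.5,b[-1]-.5,b[0]+.5))
L=np.array(L)
for i in range(1,5):
    P=onz('top',L[:,[0,i]],116.); f=np.polyfit(P[:,1],P[:,0],1); print('line',i,f,P[:,0].mean(),P[:,1].mean())
c=big(w); cc=onz('top',c,116.); print(cv2.minAreaRect(cc[:,:2].astype(np.float32)))
print(L[::8])
cv2.imwrite('pics/c1.png',cv2.resize(t[125:235,220:390],None,fx=4,fy=4,interpolation=cv2.INTER_NEAREST))
E
```

```text
fin ((578.3859252929688, -14.509198188781738), (74.93267059326172, 10.584481239318848), 4.475780963897705)
collar (array([ 384.81433957, -370.42407605]), np.float64(73.69821674017703)) 145 bbox [429 230] [481 280]
ring -1 (array([ 384.81433957, -370.42407605]), np.float64(73.69821674017703))
ring 0 (array([ 384.06041557, -367.87481805]), np.float64(62.18825836868945))
line 1 [-7.30206981e-02  6.93808779e+02] 681.414633775168 169.73469162127984
line 2 [-7.16775163e-02  6.70201660e+02] 658.1175253879724 168.59030341306544
line 3 [-7.08640628e-02  6.38618268e+02] 626.7800393425728 167.05546690315987
line 4 [-6.92256764e-02  4.63494195e+02] 452.51324300342 158.6254267729114
((559.574951171875, 77.82088470458984), (202.1272430419922, 376.9693298339844), 4.05055570602417)
[[240.  139.5 147.5 159.5 222.5]
 [256.  139.5 147.5 158.5 221.5]
 [272.  138.5 146.5 157.5 221.5]
 [288.  138.5 146.5 157.5 220.5]]
```

View pics/c1.png

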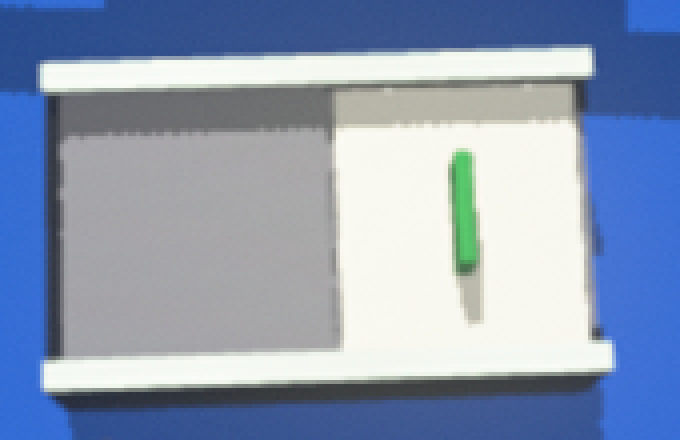

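>>> move_arm([
  [[-1, 0.02, -0.051, -0.064, 0], [-1, 0.02, -0.077, -0.096, 0], [-1, 0.02, -0.102, -0.128, 0], [-1, 0.03, -0.128, -0.16, 0], [-1, 0.03, -0.153, -0.192, 0], [-1, 0.04, -0.179, -0.225, 0], [-1, 0.04, -0.204, -0.257, 0]],
])

```text
time_s: 0.68
eef_pos: [420.3, -343.9, 264.7]
orientation: [[-0.001, 0.438, -0.899], [0.001, -0.899, -0.438], [-1.0, -0.001, 0.0]]
force: [-0.2, 0.4, 0.6]
grip_width: 88.2
```

>>> move_arm([
  [[-1, 0.0, -0.026, -0.032, 5], [-1, 0.0, -0.051, -0.064, 10], [-1, 0.01, -0.077, -0.096, 15], [-1, 0.02, -0.102, -0.128, 20], [-1, 0.03, -0.128, -0.16, 21.9], [-1, 0.04, -0.153, -0.192, 21.9], [-1, 0.04, -0.179, -0.225, 21.9], [-1, 0.04, -0.2045, -0.2564, 21.9]],
])

```text
time_s: 1.35
eef_pos: [560.3, -48.5, 224.4]
orientation: [[-0.002, 0.071, -0.997], [0.0, -0.997, -0.071], [-1.0, -0.0, 0.002]]
force: [0.5, -0.0, 0.1]
grip_width: 88.4
```

```bash
cat >> h.py <<'E'
def st():
    s=manip.get_state(); R=np.array(s['orientation']); print('t%.2f'%s['time_s'],'tcp',np.round(s['eef_pos'],1),'yaw_y %.2f'%np.degrees(np.arctan2(R[1,1],R[0,1])),'tilt',np.round(R[2],4),'F',np.round(s['force'],1),'w %.1f'%s['grip_width']); return s
E
python3 - <<'E'
from h import *
st(); print(manip.get_state()['joint_pos'])
t=snap('top','top1.png'); st()
print(proj('top',[[578.4,-14.5,128]]))
E
```

```text
t1.35 tcp [560.3 -48.5 224.4] yaw_y -85.90 tilt [-1.0e+00 -4.0e-04  2.5e-03] F [ 0.5 -0.   0.1] w 88.4
[-7.48738276e+00  6.66318050e+00  1.10495398e+02 -5.22579569e-03
  6.29845040e+01  7.84166131e+01]
t1.40 tcp [563.4 -42.5 225.2] yaw_y -85.73 tilt [-1.     -0.0048 -0.0019] F [1.5 4.  0.1] w 88.1
[[335.43867348 176.43004592]]
```

>>> move_arm([
  [[-1, 0, 0, 0, 0], [-1, 0, 0, 0, 0], [-1, 0.02, 0, 0, 0], [-1, 0.03, 0, 0, 0], [-1, 0.03, 0, 0, 0], [-1, 0.03, 0, 0, 0], [-1, 0.03, 0, 0, 0]],
])

```text
time_s: 1.98
eef_pos: [560.6, -51.6, 196.1]
orientation: [[-0.0, 0.07, -0.998], [-0.0, -0.998, -0.07], [-1.0, 0.0, 0.0]]
force: [-0.8, -0.3, -0.2]
grip_width: 88.5
```

Run:
```python
from h import *
st();s=snap('side','side1.png')
t=snap('top')
cv2.imwrite('pics/c2.png',np.hstack([cv2.resize(s[120:260,220:400],(720,560)),]))
```

```text
t1.98 tcp [560.6 -51.6 196.1] yaw_y -85.99 tilt [-1.e+00  0.e+00  1.e-04] F [-0.8 -0.3 -0.2] w 88.5
```

View pics/c2.png

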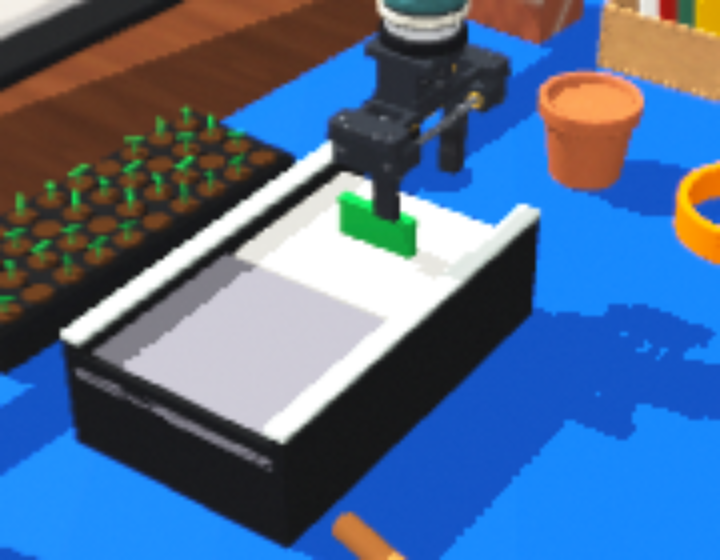

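The gripper stopped about 41 mm short in -y, because the row limit clipped the travel. I'll correct from the measured pose.

>>> move_arm([
  [[-1, -0.01, 0, 0, 0], [-1, -0.01, -0.036, -0.0204, 0], [-1, -0.01, -0.036, -0.0204, 0], [-1, -0.01, -0.036, -0.0204, 0], [-1, -0.01, -0.036, -0.0204, 0], [-1, -0.01, -0.036, -0.0204, 0]],
])

```text
time_s: 2.58
eef_pos: [578.3, -13.6, 206.2]
orientation: [[0.0, 0.072, -0.997], [-0.0, -0.997, -0.072], [-1.0, 0.0, -0.0]]
force: [0.1, 1.1, 0.3]
grip_width: 87.9
```

Run:
```python
from h import *
st()
s0=cv2.imread('pics/side0.png'); m=mask(s0,(45,120,60),(80,255,255),(295,160,335,190)); c=big(m)
print(c.min(0),c.max(0),c.mean(0))
M=cv2.moments(m,True); uv=[M['m10']/M['m00'],M['m01']/M['m00']]
print('side: face centre at z108', onz('side',[uv],108.))
y=np.array([-.0711,.9975,0]);print('expected (+y face)',np.array([578.4,-14.5,108])+7*y, proj('side',[np.array([578.4,-14.5,108])+7*y]),uv)
```

```text
t2.58 tcp [578.3 -13.6 206.2] yaw_y -85.90 tilt [-1.e+00  3.e-04 -1.e-04] F [0.1 1.1 0.3] w 87.9
[304 168] [323 183] [313.81132075 175.71698113]
side: face centre at z108 [[579.60669595 -16.60004973 108.        ]]
expected (+y face) [577.9023  -7.5175 108.    ] [[312.61360297 176.9752128 ]] [313.84, 175.715]
```

The side view agrees to within a few mm. Next I descend to z 157, close and lift.

>>> move_arm([
  [[-1, 0.02, 0, 0, 0], [-1, 0.035, 0, 0, 0], [-1, 0.049, 0, 0, 0], [-1, 0.049, 0, 0, 0], [1, 0.049, 0, 0, 0], [1, 0.049, 0, 0, 0], [1, 0.049, 0, 0, 0], [1, 0.049, 0, 0, 0]],
])

```text
time_s: 3.25
eef_pos: [579.3, -13.4, 158.1]
orientation: [[0.002, 0.071, -0.997], [-0.0, -0.997, -0.071], [-1.0, 0.0, -0.002]]
force: [-0.1, 0.9, -0.0]
grip_width: 63.7
```

>>> move_arm([
  [[1, 0, 0, 0, 0], [1, 0, 0, 0, 0], [1, 0, 0, 0, 0], [1, 0, 0, 0, 0]],
])

```text
time_s: 3.58
eef_pos: [578.6, -13.2, 157.0]
orientation: [[0.0, 0.072, -0.997], [-0.0, -0.997, -0.072], [-1.0, 0.0, -0.0]]
force: [0.4, -0.3, 0.6]
grip_width: 37.4
```

>>> move_arm([
  [[1, 0, 0, 0, 0], [1, 0, 0, 0, 0], [1, 0, 0, 0, 0], [1, 0, 0, 0, 0], [1, 0, 0, 0, 0], [1, 0, 0, 0, 0]],
])

```text
time_s: 4.08
eef_pos: [578.5, -13.4, 156.8]
orientation: [[-0.0, 0.072, -0.997], [-0.0, -0.997, -0.072], [-1.0, 0.0, 0.0]]
force: [-0.6, -1.8, -1.0]
grip_width: 13.8
```

>>> move_arm([
  [[1, -0.003, 0, 0, 0], [1, -0.007, 0, 0, 0], [1, -0.011, 0, 0, 0], [1, -0.014, 0, 0, 0], [1, -0.014, 0, 0, 0], [1, -0.014, 0, 0, 0], [1, -0.014, 0, 0, 0], [1, -0.014, 0, 0, 0]],
])

```text
time_s: 4.75
eef_pos: [578.3, -13.2, 170.6]
orientation: [[-0.0, 0.072, -0.997], [0.0, -0.997, -0.072], [-1.0, -0.0, 0.0]]
force: [0.1, 0.8, -2.3]
grip_width: 13.9
```

>>> move_arm([
  [[1, 0, -0.01, 0, 0], [1, 0, -0.03, 0, 0], [1, 0, -0.055, 0, 0], [1, 0, -0.08, 0, 0], [1, 0, -0.105, 0, 0], [1, 0, -0.13, 0, 0], [1, 0, -0.155, 0, 0], [1, 0, -0.165, 0, 0]],
])

```text
time_s: 5.42
eef_pos: [566.1, 154.6, 170.8]
orientation: [[-0.0, 0.073, -0.997], [0.001, -0.997, -0.073], [-1.0, -0.001, 0.0]]
force: [-0.2, 0.2, -2.8]
grip_width: 13.9
```

>>> move_arm([
  [[1, 0, -0.005, 0, 0], [1, 0, -0.01, 0, 0], [1, 0, -0.01, 0, 0], [1, 0, -0.01, 0, 0], [1, 0, -0.01, 0, 0]],
])

```text
time_s: 5.83
eef_pos: [566.1, 160.4, 170.8]
orientation: [[-0.0, 0.071, -0.998], [-0.0, -0.998, -0.071], [-1.0, 0.0, 0.0]]
force: [-0.0, -0.5, -3.6]
grip_width: 13.8
```

Run:
```python
from h import *
st();t=snap('top','top2.png');s=snap('side','side2.png')
cv2.imwrite('pics/c3.png',np.vstack([cv2.resize(t[125:235,200:390],None,fx=4,fy=4)[:,:,:],]))
```

```text
t5.83 tcp [566.1 160.4 170.8] yaw_y -85.96 tilt [-1.e+00  3.e-04  1.e-04] F [-0.  -0.5 -3.6] w 13.8
```

View pics/c3.png

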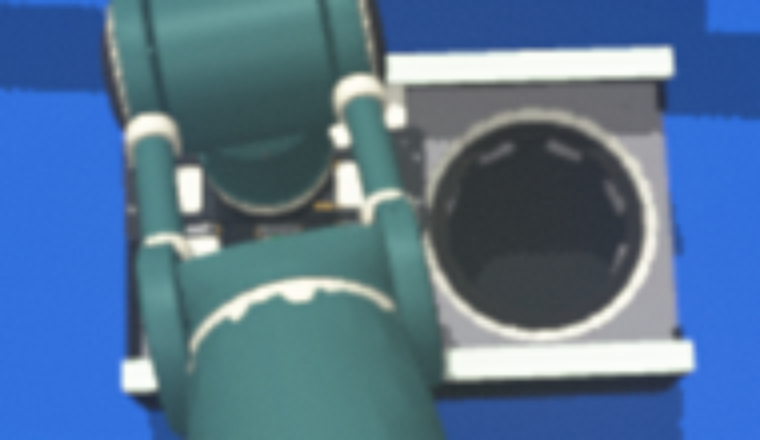

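The port is uncovered, with its centre at about pixel (335,180). I'll lower the hatch 6 mm onto the ledge, release it and rise.

>>> move_arm([
  [[1, 0.003, 0, 0, 0], [1, 0.006, 0, 0, 0], [1, 0.006, 0, 0, 0], [1, 0.006, 0, 0, 0], [-1, 0.006, 0, 0, 0], [-1, 0.006, 0, 0, 0], [-1, 0.006, 0, 0, 0], [-1, 0.006, 0, 0, 0]],
])

```text
time_s: 6.6
eef_pos: [566.2, 161.4, 165.1]
orientation: [[0.001, 0.072, -0.997], [0.0, -0.997, -0.072], [-1.0, -0.0, -0.001]]
force: [0.6, -0.5, -0.6]
grip_width: 38.8
```

Run:
```python
from h import *
st(); t=cv2.imread('pics/top2.png')
# light chamfer ring around port
m=mask(t,(0,0,165),(179,60,255),(306,151,366,211))
ys,xs=np.nonzero(m); P=onz('top',np.c_[xs,ys],80.)
c,r=circ(P)
for _ in range(5):
    d=np.hypot(*(P[:,:2]-c).T); k=abs(d-r)<6; c,r=circ(P[k])
print('ring all',c,r,k.sum()); d=np.hypot(*(P[k][:,:2]-c).T); print(d.min(),d.max())
dk=mask(t,(0,0,0),(179,255,100),(306,151,366,211)); c2=cv2.convexHull(big(dk)).reshape(-1,2); 
P=onz('top',c2,80.); c,r=circ(P)
for _ in range(5):
    d=np.hypot(*(P[:,:2]-c).T); k=abs(d-r)<5; c,r=circ(P[k])
print('dark',c,r,k.sum())
```

```text
t6.60 tcp [566.2 161.4 165.1] yaw_y -85.89 tilt [-1.e+00 -1.e-04 -5.e-04] F [ 0.6 -0.5 -0.6] w 38.8
ring all [576.15157926 -18.53528165] 83.07954202269725 474
77.56354315025531 89.67872277793758
dark [578.87144215 -13.71409497] 74.3787109370624 30
```

>>> move_arm([
  [[-1, 0, 0, 0, 0], [-1, 0, 0, 0, 0], [-1, -0.02, 0, 0, 0], [-1, -0.055, 0, 0, 0], [-1, -0.085, 0, 0, 0], [-1, -0.085, 0.04, 0, 0], [-1, -0.085, 0.08, 0.01, 0], [-1, -0.085, 0.12, 0.03, 0]],
])

```text
time_s: 7.27
eef_pos: [547.4, 41.4, 251.4]
orientation: [[0.004, 0.074, -0.997], [-0.0, -0.997, -0.074], [-1.0, 0.001, -0.004]]
force: [-0.1, -0.7, -0.0]
grip_width: 87.8
```

```bash
cat >> h.py <<'E'
from scipy.optimize import least_squares
def fixr(P,r,c0):
    s=least_squares(lambda c:np.hypot(P[:,0]-c[0],P[:,1]-c[1])-r,c0,loss='soft_l1'); return s.x,np.sqrt(np.mean((np.hypot(*(P[:,:2]-s.x).T)-r)**2))
def collar_fit(n,im,roi,ztop,hue=(3,20)):
    """far half of outer top edge and near half of inner top edge"""
    m=mask(im,(hue[0],150,110),(hue[1],255,255),roi)
    cs,h=cv2.findContours(m,cv2.RETR_CCOMP,cv2.CHAIN_APPROX_NONE)
    o,_=ray(n,[[320,200]]); out={}
    for inner in (0,1):
        L=[k for k,hh in zip(cs,h[0]) if (hh[3]>=0)==bool(inner) and len(k)>40]
        if not L: continue
        P=onz(n,max(L,key=cv2.contourArea).reshape(-1,2),ztop)[:,:2]; c=P.mean(0)
        v=(o[:2]-c)/np.linalg.norm(o[:2]-c); side=(P-c)@v
        Q=P[side>10] if inner else P[side<-10]
        out['inner' if inner else 'outer']=fixr(Q,65.3 if inner else 72.7,c)
    return out
E
python3 - <<'E'
from h import *
st()
t0=cv2.imread('pics/top0.png'); s0=cv2.imread('pics/side0.png')
print(collar_fit('top',t0,(415,220,495,290),36.))
print('brick edge left at z=0,100:',onz('top',[[520,222],[537,300]],0.)[:,:2],onz('top',[[520,222],[537,300]],100.)[:,:2])
print('pot',onz('top',[[456,187]],92.))
c=np.array([385,-372.]);print('side proj',proj('side',[[385,-372,36],[385,-298,18]]))
E
```

```text
t7.27 tcp [547.4  41.4 251.4] yaw_y -85.78 tilt [-1.0e+00  7.0e-04 -4.1e-03] F [-0.1 -0.7 -0. ] w 87.8
{'outer': (array([ 384.78741741, -372.53422203]), np.float64(0.9269398774366777)), 'inner': (array([ 384.26997805, -372.83623829]), np.float64(0.8557459140631712))}
brick edge left at z=0,100: [[ 491.70032977 -587.7548359 ]
 [ 262.41880009 -625.27733552]] [[ 475.98073612 -533.03807001]
 [ 265.33855827 -567.51019277]]
pot [[ 570.47229079 -357.97742736   92.        ]]
side proj [[407.17628329 169.86550747]
 [397.46286767 181.63843941]]
```

>>> move_arm([
  [[-1, 0, 0.03, 0.014, 0], [-1, 0, 0.062, 0.03, 0], [-1, 0, 0.097, 0.047, 0], [-1, 0, 0.132, 0.064, 0], [-1, 0, 0.167, 0.081, 0], [-1, 0, 0.2, 0.098, 0], [-1, 0, 0.231, 0.113, 0], [-1, 0, 0.231, 0.113, 0]],
])

```text
time_s: 7.93
eef_pos: [447.7, -200.7, 250.1]
orientation: [[-0.0, 0.067, -0.998], [-0.003, -0.998, -0.067], [-1.0, 0.003, 0.001]]
force: [0.5, -0.7, -1.5]
grip_width: 88.2
```

>>> move_arm([
  [[-1, 0, 0.03, 0.014, 5], [-1, 0, 0.062, 0.03, 10], [-1, 0, 0.097, 0.047, 15], [-1, 0.02, 0.132, 0.064, 20], [-1, 0.04, 0.167, 0.081, 25], [-1, 0.06, 0.2, 0.098, 29], [-1, 0.08, 0.231, 0.113, 29], [-1, 0.08, 0.231, 0.113, 29]],
])

```text
time_s: 8.6
eef_pos: [350.6, -437.3, 166.0]
orientation: [[-0.004, -0.424, -0.906], [0.002, -0.906, 0.424], [-1.0, -0.001, 0.004]]
force: [-0.2, 0.8, 0.0]
grip_width: 88.0
```

>>> move_arm([
  [[-1, 0, 0, 0, 0], [-1, 0, 0, 0, 0], [-1, 0, 0, 0, 0]],
])

```text
time_s: 8.85
eef_pos: [354.4, -434.0, 170.6]
orientation: [[0.001, -0.42, -0.908], [-0.0, -0.908, 0.42], [-1.0, 0.0, -0.001]]
force: [0.5, 1.2, -0.9]
grip_width: 88.1
```

```bash
cat >> h.py <<'E'
def to(x,y,z):
    s=st(); R=np.array(s['orientation']); a=np.arctan2(R[1,1],R[0,1]); ty=np.array([np.cos(a),np.sin(a)]); tz=np.array([ty[1],-ty[0]])
    d=np.array([x,y])-np.array(s['eef_pos'])[:2]; print('tz dir check',tz,R[:2,2]); print('shift m: tx %.4f ty %.4f tz %.4f'%((s['eef_pos'][2]-z)/1e3,d@ty/1e3,d@tz/1e3))
E
python3 - <<'E'
from h import *
to(355.3,-435.2,120)
t=snap('top','top3.png')
# port ring, top view, arm away
m=mask(t,(0,0,0),(179,255,255),None)
cv2.imwrite('pics/c4.png',cv2.resize(t[125:235,200:390],None,fx=4,fy=4,interpolation=cv2.INTER_NEAREST))
g=mask(t,(45,120,60),(80,255,255),(230,150,310,210)); P=onz('top',big(g),136.); print('fin',cv2.minAreaRect(P[:,:2].astype(np.float32)))
E
```

```text
t8.85 tcp [ 354.4 -434.   170.6] yaw_y -114.84 tilt [-1.     0.    -0.001] F [ 0.5  1.2 -0.9] w 88.1
tz dir check [-0.90751573  0.4200181 ] [-0.90751531  0.42001787]
shift m: tx 0.0506 ty 0.0008 tz -0.0013
fin ((565.5818481445312, 158.99600219726562), (71.12264251708984, 7.917431831359863), 2.7811951637268066)
```

View pics/c4.png

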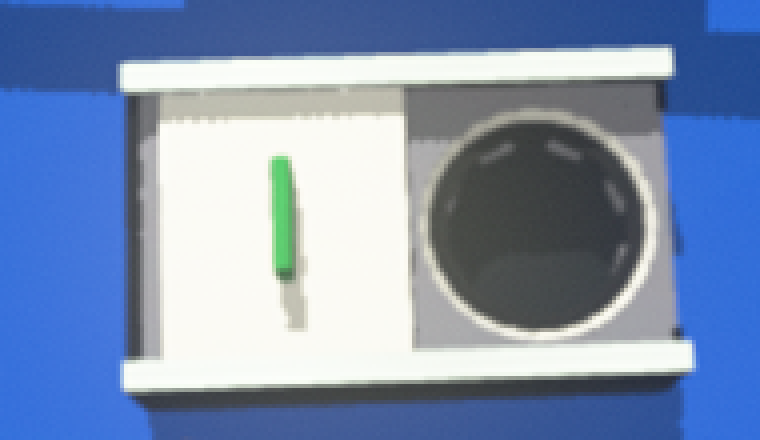

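The picture shows the hatch parked, with the fin at crop (282,217), and the port fully open with its ring centred at about crop (539,223). I'll now find the port's edges by radial gradients and descend onto the collar.

```bash
cat > port.py <<'E'
from h import *
t=cv2.GaussianBlur(cv2.cvtColor(cv2.imread('pics/top3.png'),cv2.COLOR_BGR2GRAY),(0,0),.6).astype(np.float32)
def edge(c,z,r0,sgn,th,w=8):
    rr=np.arange(r0-w,r0+w,.25); out=[]
    for a in th:
        P=np.c_[c[0]+rr*np.cos(a),c[1]+rr*np.sin(a),np.full(len(rr),z)]
        uv=proj('top',P).astype(np.float32); v=cv2.remap(t,uv[:,:1].copy(),uv[:,1:].copy(),cv2.INTER_LINEAR).ravel()
        g=np.gradient(v)*sgn; i=g.argmax(); out.append(P[i,:2])
    return np.array(out)
th=np.radians(np.arange(0,360,6))
for z,r,s in((74.,77,1),(80.,83,-1)):
    c=np.array([578.,-18.])
    for _ in range(6): E=edge(c,z,r,s,th); (c,e)=fixr(E,r,c)
    print(z,c,'rms',e,'free',circ(E))
E
python3 port.py
```

```text
74.0 [580.03849481 -14.9804484 ] rms 1.2486030119088356 free (array([579.95704321, -14.95705798]), np.float64(75.97852017616918))
80.0 [579.12313057 -15.41330194] rms 1.5701198423060403 free (array([579.33341389, -14.96449659]), np.float64(83.87310154123011))
```

>>> move_arm([
  [[-1, 0.02, 0.001, -0.001, 0], [-1, 0.05, 0.001, -0.001, 0], [-1, 0.075, 0.001, -0.001, 0], [-1, 0.0935, 0.001, -0.001, 0], [-1, 0.0935, 0.001, -0.001, 0], [-1, 0.0935, 0.001, -0.001, 0], [-1, 0.0935, 0.001, -0.001, 0]],
])

```text
time_s: 9.48
eef_pos: [355.2, -436.3, 78.1]
orientation: [[0.002, -0.42, -0.908], [-0.002, -0.908, 0.42], [-1.0, 0.001, -0.002]]
force: [-0.0, -1.0, 0.6]
grip_width: 88.3
```

>>> move_arm([
  [[1, 0, 0, 0, 0], [1, 0, 0, 0, 0], [1, 0, 0, 0, 0], [1, 0, 0, 0, 0], [1, 0, 0, 0, 0], [1, 0, 0, 0, 0], [1, 0, 0, 0, 0], [1, 0, 0, 0, 0]],
])

```text
time_s: 10.15
eef_pos: [353.9, -436.0, 76.3]
orientation: [[-0.0, -0.421, -0.907], [0.0, -0.907, 0.421], [-1.0, -0.0, 0.0]]
force: [-0.1, 0.5, 1.0]
grip_width: 37.0
```

>>> move_arm([
  [[1, 0, 0, 0, 0], [1, 0, 0, 0, 0], [1, 0, 0, 0, 0], [1, 0, 0, 0, 0], [1, 0, 0, 0, 0], [1, 0, 0, 0, 0]],
])

```text
time_s: 10.65
eef_pos: [353.9, -436.0, 76.3]
orientation: [[-0.0, -0.421, -0.907], [0.0, -0.907, 0.421], [-1.0, 0.0, 0.0]]
force: [-0.2, 0.3, -1.5]
grip_width: 9.8
```

Run:
```python
from h import *
st();t=snap('top','top4.png')
print(collar_fit('top',t,(415,220,495,290),36.))
```

```text
t10.65 tcp [ 353.9 -436.    76.3] yaw_y -114.89 tilt [-1.e+00  0.e+00  2.e-04] F [-0.2  0.3 -1.5] w 9.8
{'outer': (array([ 382.23552703, -365.55571196]), np.float64(5.430571618215134))}
```

Gripped, with the opening at 9.8 mm. I'll lift and carry it to above the port, turning back 29°.

>>> move_arm([
  [[1, -0.01, 0, 0, 0], [1, -0.03, 0, 0, 0], [1, -0.055, 0, 0, 0], [1, -0.08, 0, 0, 0], [1, -0.105, 0, 0, 0], [1, -0.125, 0, 0, 0], [1, -0.14, 0, 0, 0], [1, -0.14, 0, 0, 0]],
])

```text
time_s: 11.37
eef_pos: [355.3, -437.8, 221.0]
orientation: [[0.005, -0.421, -0.907], [-0.006, -0.907, 0.421], [-1.0, 0.004, -0.007]]
force: [0.9, -0.8, -1.7]
grip_width: 9.7
```

>>> move_arm([
  [[1, 0, -0.015, -0.002, 0], [1, 0, -0.04, -0.006, 0], [1, 0, -0.07, -0.01, 0], [1, 0, -0.1, -0.014, 0], [1, 0, -0.13, -0.019, 0], [1, 0, -0.16, -0.023, 0], [1, 0, -0.19, -0.027, 0], [1, 0, -0.208, -0.03, 0]],
])

```text
time_s: 12.03
eef_pos: [469.0, -257.2, 215.1]
orientation: [[-0.001, -0.42, -0.908], [0.002, -0.908, 0.42], [-1.0, -0.001, 0.002]]
force: [-0.5, 0.2, -1.7]
grip_width: 10.1
```

>>> move_arm([
  [[1, 0, -0.025, -0.004, -4], [1, 0, -0.055, -0.008, -8], [1, 0, -0.085, -0.012, -12], [1, 0, -0.115, -0.017, -16], [1, 0, -0.145, -0.021, -20], [1, 0, -0.175, -0.025, -24], [1, 0, -0.198, -0.028, -27], [1, 0, -0.208, -0.03, -29]],
])

```text
time_s: 12.7
eef_pos: [584.0, -81.3, 215.1]
orientation: [[-0.001, 0.076, -0.997], [0.001, -0.997, -0.076], [-1.0, -0.001, 0.001]]
force: [-0.5, -0.3, -2.1]
grip_width: 10.0
```

>>> move_arm([
  [[1, 0, 0, 0, 0], [1, 0, 0, 0, 0], [1, 0, 0, 0, 0], [1, 0, 0, 0, 0]],
])

```text
time_s: 13.03
eef_pos: [582.7, -85.1, 216.0]
orientation: [[-0.001, 0.07, -0.998], [-0.0, -0.998, -0.07], [-1.0, 0.0, 0.001]]
force: [-0.0, -0.3, -1.4]
grip_width: 10.0
```

Run:
```python
from h import *
to(583.7,-83.5,165)
t=snap('top','top5.png');s=snap('side','side5.png')
cv2.imwrite('pics/c5.png',np.hstack([cv2.resize(t[125:245,250:410],(480,360)),cv2.resize(s[120:240,210:330],(320,360))]))
```

```text
t13.03 tcp [582.7 -85.1 216. ] yaw_y -86.01 tilt [-1.e+00  2.e-04  1.e-03] F [-0.  -0.3 -1.4] w 10.0
tz dir check [-0.99757937 -0.06953709] [-0.99757892 -0.06953686]
shift m: tx 0.0510 ty -0.0016 tz -0.0011
```

View pics/c5.png

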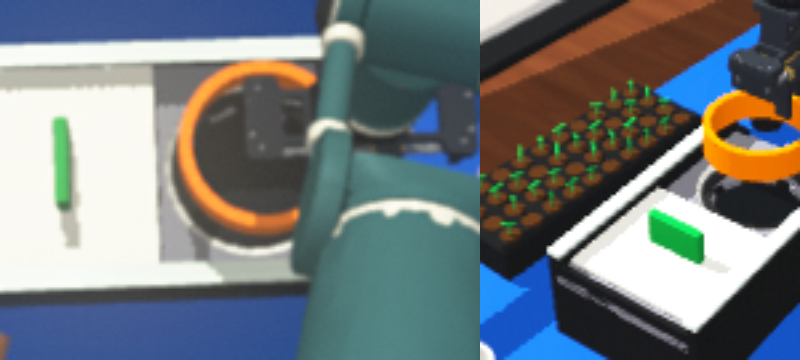

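The collar hangs above the port, level to the eye. I'll make the small correction and descend, slowing near the deck.

>>> move_arm([
  [[1, 0.01, -0.0016, -0.0011, 0], [1, 0.03, -0.0016, -0.0011, 0], [1, 0.045, -0.0016, -0.0011, 0], [1, 0.052, -0.0016, -0.0011, 0], [1, 0.054, -0.0016, -0.0011, 0], [1, 0.054, -0.0016, -0.0011, 0], [1, 0.054, -0.0016, -0.0011, 0]],
])

```text
time_s: 13.72
eef_pos: [584.9, -82.5, 162.9]
orientation: [[0.001, 0.071, -0.997], [-0.0, -0.997, -0.071], [-1.0, 0.0, -0.001]]
force: [0.9, -1.0, -0.7]
grip_width: 10.3
```

Run:
```python
from h import *
to(583.7,-83.5,148.3)
t=snap('top','top6.png')
z=manip.get_state()['eef_pos'][2]-76.3+36; print('ztop',z)
m=mask(t,(3,150,110),(20,255,255),(300,140,370,215)); c=big(m)
# predicted outline of top outer circle vs contour in far-left quadrant
P=onz('top',c,z)[:,:2]; c0=np.array([579.6,-14.6]); d=P-c0; a=np.degrees(np.arctan2(d[:,1],d[:,0])); r=np.hypot(*d.T)
for lo in range(-40,180,20):
    k=(a>=lo)&(a<lo+20)
    if k.any(): print(lo, 'max r %.1f'%r[k].max(),'min r %.1f'%r[k].min())
```

```text
t13.72 tcp [584.9 -82.5 162.9] yaw_y -85.92 tilt [-1.e+00  2.e-04 -9.e-04] F [ 0.9 -1.  -0.7] w 10.3
tz dir check [-0.99746177 -0.07120405] [-0.99746131 -0.07120421]
shift m: tx 0.0146 ty 0.0009 tz 0.0013
ztop 123.00615214318087
-40 max r 74.3 min r 55.0
-20 max r 74.7 min r 54.5
0 max r 74.9 min r 60.3
20 max r 75.0 min r 57.2
40 max r 75.4 min r 61.4
60 max r 74.1 min r 62.0
80 max r 74.6 min r 63.6
100 max r 77.2 min r 63.2
120 max r 78.2 min r 63.1
140 max r 78.9 min r 62.4
160 max r 79.3 min r 62.1
```

>>> move_arm([
  [[1, 0.002, 0.001, 0.0015, 0], [1, 0.004, 0.001, 0.0015, 0], [1, 0.006, 0.001, 0.0015, 0], [1, 0.008, 0.001, 0.0015, 0], [1, 0.01, 0.001, 0.0015, 0], [1, 0.011, 0.001, 0.0015, 0], [1, 0.012, 0.001, 0.0015, 0], [1, 0.012, 0.001, 0.0015, 0]],
])

```text
time_s: 14.43
eef_pos: [582.9, -83.4, 150.0]
orientation: [[-0.001, 0.072, -0.997], [0.0, -0.997, -0.072], [-1.0, -0.0, 0.001]]
force: [0.0, 0.4, -2.4]
grip_width: 10.2
```

>>> move_arm([
  [[1, 0.001, 0, 0, 0], [1, 0.002, 0, 0, 0], [1, 0.002, 0, 0, 0], [1, 0.002, 0, 0, 0]],
])

```text
time_s: 14.77
eef_pos: [583.2, -83.4, 148.5]
orientation: [[0.0, 0.071, -0.997], [0.0, -0.997, -0.071], [-1.0, -0.0, -0.0]]
force: [-0.2, -0.8, -1.5]
grip_width: 9.8
```

>>> move_arm([
  [[1, 0.0005, 0, 0, 0], [1, 0.001, 0, 0, 0], [1, 0.001, 0, 0, 0], [1, 0.001, 0, 0, 0]],
])

```text
time_s: 15.1
eef_pos: [583.3, -83.5, 148.2]
orientation: [[0.001, 0.071, -0.997], [-0.0, -0.997, -0.071], [-1.0, 0.0, -0.001]]
force: [-2.3, 0.5, 5.7]
grip_width: 10.0
```

Run:
```python
from h import *
st(); s=snap('side','side7.png'); t=snap('top','top7.png')
cv2.imwrite('pics/c7.png',np.hstack([cv2.resize(t[130:230,290:410],(430,360)),cv2.resize(s[130:230,250:360],(396,360))])[:,:800])
```

```text
t15.10 tcp [583.3 -83.5 148.2] yaw_y -85.90 tilt [-1.e+00  1.e-04 -5.e-04] F [-2.3  0.5  5.7] w 10.0
```

View pics/c7.png

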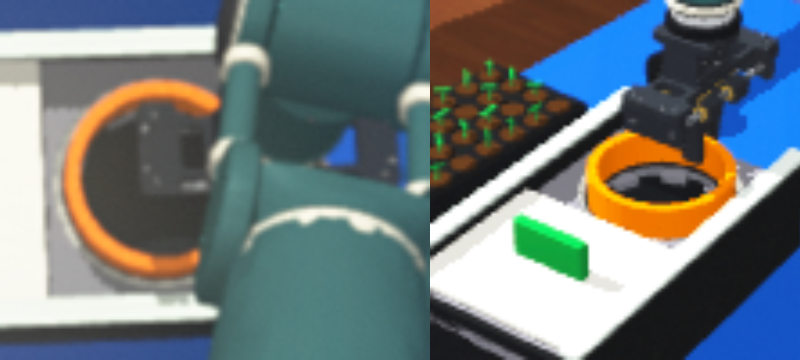

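Contact of about 7 N at the predicted height. Release and rise.

>>> move_arm([
  [[0, -0.0005, 0, 0, 0], [0, -0.0005, 0, 0, 0], [0, -0.0005, 0, 0, 0], [0, -0.0005, 0, 0, 0], [0, -0.0005, 0, 0, 0], [0, -0.0005, 0, 0, 0], [0, -0.0005, 0, 0, 0], [0, -0.0005, 0, 0, 0]],
])

```text
time_s: 15.87
eef_pos: [583.0, -83.4, 147.7]
orientation: [[-0.0, 0.071, -0.997], [0.0, -0.997, -0.071], [-1.0, -0.0, 0.0]]
force: [-0.1, 0.5, 0.0]
grip_width: 44.1
```

>>> move_arm([
  [[0, -0.01, 0, 0, 0], [0, -0.03, 0, 0, 0], [0, -0.06, 0.01, 0, 0], [1, -0.06, 0.04, 0, 0], [1, -0.06, 0.08, 0, 0], [1, -0.06, 0.12, 0, 0], [1, -0.06, 0.15, 0, 0], [1, -0.06, 0.15, 0, 0]],
])

```text
time_s: 16.53
eef_pos: [594.3, -238.4, 209.3]
orientation: [[0.002, 0.068, -0.998], [-0.003, -0.998, -0.068], [-1.0, 0.004, -0.002]]
force: [0.5, -0.8, -0.5]
grip_width: 13.1
```

```bash
cat >> h.py <<'E'
def look(k):
    st(); t=snap('top','top%s.png'%k); s=snap('side','side%s.png'%k)
    cv2.imwrite('pics/c%s.png'%k,np.hstack([cv2.resize(t[140:220,295:391],(432,360)),cv2.resize(s[140:220,265:345],(360,360))])); return t,s
E
python3 - <<'E'
from h import *
t,s=look('8')
for z in (108.,): print(collar_fit('top',t,(300,145,375,215),z))
print(collar_fit('side',s,(285,150,350,215),108.,(8,25)))
E
```

```text
t16.53 tcp [ 594.3 -238.4  209.3] yaw_y -86.12 tilt [-1.      0.0035 -0.0022] F [ 0.5 -0.8 -0.5] w 13.1
{'outer': (array([578.34914026, -14.11997091]), np.float64(1.242892592106502)), 'inner': (array([580.4397104 , -15.91486379]), np.float64(0.8337315200842097))}
{'outer': (array([578.6393408 , -13.28554317]), np.float64(2.7103218987908115)), 'inner': (array([579.26745965, -16.41518028]), np.float64(1.349798439864073))}
```

View pics/c8.png

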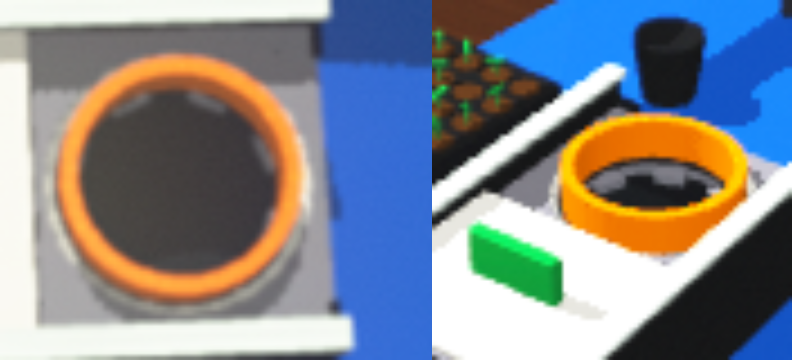

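The collar sits level: the fit gives (579.4,-15.0), against (579.6,-15.2) for the port. Next come the taps with shut fingers, starting over the +x side of the rim.

>>> move_arm([
  [[1, 0, -0.03, -0.01, 0], [1, 0, -0.065, -0.02, 0], [1, 0, -0.1, -0.03, 0], [1, 0, -0.135, -0.04, 0], [1, 0, -0.17, -0.05, 0], [1, 0.01, -0.2, -0.06, 0], [1, 0.02, -0.224, -0.07, 0], [1, 0.024, -0.224, -0.07, 0]],
])

```text
time_s: 17.3
eef_pos: [647.4, 1.8, 183.1]
orientation: [[-0.001, 0.077, -0.997], [0.002, -0.997, -0.077], [-1.0, -0.002, 0.0]]
force: [-0.1, 0.0, -0.2]
grip_width: 0.8
```

>>> move_arm([
  [[1, 0, 0, 0, 0], [1, 0, 0, 0, 0], [1, 0, 0, 0, 0]],
])

```text
time_s: 17.55
eef_pos: [647.4, -4.9, 184.3]
orientation: [[0.0, 0.071, -0.997], [-0.0, -0.997, -0.071], [-1.0, 0.0, -0.0]]
force: [0.1, -0.7, -1.0]
grip_width: 0.4
```

Run:
```python
from h import *
to(648.4,-10.3,168)
```

```text
t17.55 tcp [647.4  -4.9 184.3] yaw_y -85.90 tilt [-1.e+00  3.e-04 -2.e-04] F [ 0.1 -0.7 -1. ] w 0.4
tz dir check [-0.99744567 -0.07142923] [-0.99744565 -0.07142929]
shift m: tx 0.0163 ty 0.0054 tz -0.0007
```

>>> move_arm([
  [[1, 0, 0.0054, -0.0007, 0], [1, 0.008, 0.0054, -0.0007, 0], [1, 0.012, 0.0054, -0.0007, 0], [1, 0.014, 0.0054, -0.0007, 0], [1, 0.0155, 0.0054, -0.0007, 0], [1, 0.017, 0.0054, -0.0007, 0], [1, 0.017, 0.0054, -0.0007, 0]],
])

```text
time_s: 18.13
eef_pos: [649.8, -11.2, 168.7]
orientation: [[0.003, 0.071, -0.998], [-0.001, -0.998, -0.071], [-1.0, 0.001, -0.003]]
force: [-0.5, -1.4, 8.0]
grip_width: 0.5
```

>>> move_arm([
  [[1, 0.001, 0, 0, 0], [1, 0.002, 0, 0, 0], [1, 0.002, 0, 0, 0], [1, 0.002, 0, 0, 0]],
])

```text
time_s: 18.47
eef_pos: [650.2, -11.2, 167.3]
orientation: [[0.004, 0.071, -0.997], [-0.001, -0.998, -0.071], [-1.0, 0.001, -0.004]]
force: [-0.2, -2.2, 9.7]
grip_width: 0.3
```

```bash
cat >> h.py <<'E'
def tilt(t,ztop=108.):
    """apparent plane of rim: outer-far edge radius vs. angle is skipped; side view heights of rim at 4 sites by colour edge"""
E
python3 - <<'E'
from h import *
look('9')
E
```

```text
t18.47 tcp [650.2 -11.2 167.3] yaw_y -85.95 tilt [-1.      0.0013 -0.0039] F [-0.2 -2.2  9.7] w 0.3
```

View pics/c9.png

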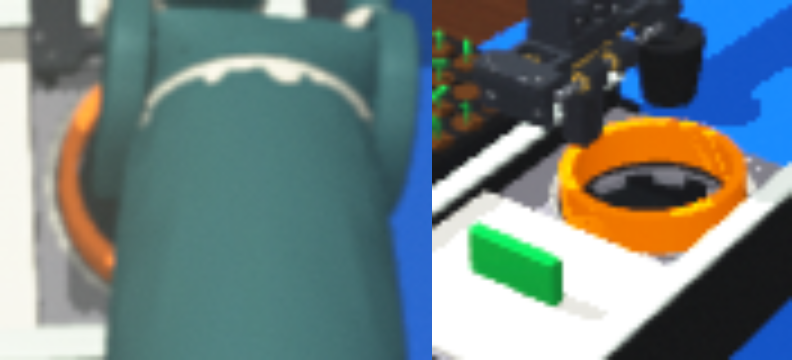

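The pressed side went down about 4.5 mm at 10 N. Now the -x side.

>>> move_arm([
  [[1, -0.01, 0, 0, 0], [1, -0.02, 0, 0.015, 0], [1, -0.02, -0.001, 0.05, 0], [1, -0.02, -0.001, 0.085, 0], [1, -0.02, -0.001, 0.12, 0], [1, -0.02, -0.001, 0.139, 0], [1, -0.02, -0.001, 0.139, 0], [1, -0.02, -0.001, 0.139, 0]],
])

```text
time_s: 19.23
eef_pos: [509.3, -19.1, 184.9]
orientation: [[0.0, 0.071, -0.998], [0.0, -0.998, -0.071], [-1.0, -0.0, -0.0]]
force: [-0.0, 0.9, -0.3]
grip_width: 0.3
```

>>> move_arm([
  [[1, 0.006, 0, 0, 0], [1, 0.01, 0, 0, 0], [1, 0.013, 0, 0, 0], [1, 0.016, 0, 0, 0], [1, 0.018, 0, 0, 0], [1, 0.02, 0, 0, 0], [1, 0.022, 0, 0, 0], [1, 0.022, 0, 0, 0]],
])

```text
time_s: 19.9
eef_pos: [509.3, -19.0, 162.8]
orientation: [[-0.005, 0.072, -0.997], [-0.0, -0.997, -0.072], [-1.0, 0.0, 0.005]]
force: [-7.0, -0.8, 9.0]
grip_width: 0.2
```

>>> move_arm([
  [[1, -0.01, 0, 0, 0], [1, -0.02, 0, -0.015, 0], [1, -0.02, 0.001, -0.05, 0], [1, -0.02, 0.001, -0.085, 0], [1, -0.02, 0.001, -0.12, 0], [1, -0.02, 0.001, -0.139, 0], [1, -0.02, 0.001, -0.139, 0], [1, -0.02, 0.001, -0.139, 0]],
])

```text
time_s: 20.57
eef_pos: [649.7, -9.7, 182.1]
orientation: [[-0.001, 0.072, -0.997], [0.0, -0.997, -0.072], [-1.0, -0.0, 0.001]]
force: [-0.8, 0.6, -0.6]
grip_width: 0.8
```

>>> move_arm([
  [[1, 0.008, 0, 0, 0], [1, 0.012, 0, 0, 0], [1, 0.015, 0, 0, 0], [1, 0.018, 0, 0, 0], [1, 0.02, 0, 0, 0], [1, 0.022, 0, 0, 0], [1, 0.023, 0, 0, 0], [1, 0.023, 0, 0, 0]],
])

```text
time_s: 21.23
eef_pos: [648.5, -9.8, 161.6]
orientation: [[0.002, 0.071, -0.997], [0.0, -0.997, -0.071], [-1.0, -0.0, -0.002]]
force: [-1.3, 0.9, 7.1]
grip_width: 0.8
```

>>> move_arm([
  [[1, 0.001, 0, 0, 0], [1, 0.002, 0, 0, 0], [1, 0.003, 0, 0, 0], [1, 0.003, 0, 0, 0]],
])

```text
time_s: 21.57
eef_pos: [649.0, -9.8, 159.2]
orientation: [[0.003, 0.071, -0.997], [0.0, -0.997, -0.071], [-1.0, -0.0, -0.003]]
force: [-0.6, 0.5, 8.8]
grip_width: 0.5
```

>>> move_arm([
  [[1, -0.01, 0, 0, 0], [1, -0.023, 0, 0.015, 0], [1, -0.023, -0.001, 0.05, 0], [1, -0.023, -0.001, 0.085, 0], [1, -0.023, -0.001, 0.12, 0], [1, -0.023, -0.001, 0.138, 0], [1, -0.023, -0.001, 0.138, 0], [1, -0.023, -0.001, 0.138, 0]],
])

```text
time_s: 22.23
eef_pos: [509.9, -18.9, 180.0]
orientation: [[0.001, 0.071, -0.997], [-0.0, -0.997, -0.071], [-1.0, 0.0, -0.001]]
force: [0.0, -0.6, -0.3]
grip_width: 0.4
```

>>> move_arm([
  [[1, 0.01, 0, 0, 0], [1, 0.015, 0, 0, 0], [1, 0.018, 0, 0, 0], [1, 0.02, 0, 0, 0], [1, 0.022, 0, 0, 0], [1, 0.024, 0, 0, 0], [1, 0.025, 0, 0, 0], [1, 0.025, 0, 0, 0]],
])

```text
time_s: 22.9
eef_pos: [510.0, -18.9, 154.6]
orientation: [[-0.006, 0.072, -0.997], [-0.0, -0.997, -0.072], [-1.0, -0.0, 0.006]]
force: [-7.5, -1.5, 10.5]
grip_width: 0.3
```

Depths are now about 17.4 mm at -x and 12.5 mm at +x. Next, +x towards home.

>>> move_arm([
  [[1, -0.01, 0, 0, 0], [1, -0.023, 0, -0.015, 0], [1, -0.023, 0.001, -0.05, 0], [1, -0.023, 0.001, -0.085, 0], [1, -0.023, 0.001, -0.12, 0], [1, -0.023, 0.001, -0.139, 0], [1, -0.023, 0.001, -0.139, 0], [1, -0.023, 0.001, -0.139, 0]],
])

```text
time_s: 23.57
eef_pos: [650.7, -9.7, 177.0]
orientation: [[-0.001, 0.072, -0.997], [0.0, -0.997, -0.072], [-1.0, -0.0, 0.001]]
force: [-0.3, -0.6, 0.2]
grip_width: 0.5
```

>>> move_arm([
  [[1, 0.01, 0, 0, 0], [1, 0.016, 0, 0, 0], [1, 0.019, 0, 0, 0], [1, 0.021, 0, 0, 0], [1, 0.022, 0, 0, 0], [1, 0.023, 0, 0, 0], [1, 0.024, 0, 0, 0], [1, 0.024, 0, 0, 0]],
])

```text
time_s: 24.23
eef_pos: [649.2, -9.8, 155.3]
orientation: [[0.001, 0.071, -0.997], [0.0, -0.997, -0.071], [-1.0, -0.0, -0.001]]
force: [-1.3, -0.9, 7.0]
grip_width: 0.6
```

>>> move_arm([
  [[1, 0.001, 0, 0, 0], [1, 0.001, 0, 0, 0], [1, 0.001, 0, 0, 0]],
])

```text
time_s: 24.48
eef_pos: [649.4, -9.8, 154.5]
orientation: [[0.002, 0.071, -0.997], [0.0, -0.997, -0.071], [-1.0, -0.0, -0.002]]
force: [-0.6, 0.5, 8.1]
grip_width: 0.2
```

>>> move_arm([
  [[1, -0.01, 0, 0, 0], [1, -0.023, -0.01, 0.01, 0], [1, -0.023, -0.03, 0.03, 0], [1, -0.023, -0.05, 0.05, 0], [1, -0.023, -0.066, 0.068, 0], [1, -0.023, -0.067, 0.07, 0], [1, -0.023, -0.067, 0.07, 0], [1, -0.023, -0.067, 0.07, 0]],
])

```text
time_s: 25.15
eef_pos: [575.1, 51.7, 176.1]
orientation: [[0.001, 0.072, -0.997], [-0.0, -0.997, -0.072], [-1.0, 0.0, -0.001]]
force: [0.3, -0.2, 0.3]
grip_width: 0.5
```

>>> move_arm([
  [[1, 0.01, 0, 0, 0], [1, 0.016, 0, 0, 0], [1, 0.019, 0, 0, 0], [1, 0.021, 0, 0, 0], [1, 0.022, 0, 0, 0], [1, 0.023, 0, 0, 0], [1, 0.024, 0, 0, 0], [1, 0.0245, 0, 0, 0]],
])

```text
time_s: 25.82
eef_pos: [575.0, 51.5, 154.2]
orientation: [[-0.002, 0.071, -0.997], [-0.0, -0.997, -0.071], [-1.0, 0.0, 0.002]]
force: [-12.2, -0.9, 24.8]
grip_width: 0.4
```

>>> move_arm([
  [[1, 0.0005, 0, 0, 0], [1, 0.0005, 0, 0, 0], [1, 0.0005, 0, 0, 0]],
])

```text
time_s: 26.07
eef_pos: [575.0, 51.5, 154.3]
orientation: [[-0.002, 0.071, -0.997], [-0.0, -0.997, -0.071], [-1.0, 0.0, 0.002]]
force: [-11.1, -1.5, 24.1]
grip_width: 0.5
```

+y is on the rigid shoulder: 24 N at z 154.2. Now the -y side.

>>> move_arm([
  [[1, -0.01, 0, 0, 0], [1, -0.023, 0.015, 0, 0], [1, -0.023, 0.05, 0, 0], [1, -0.023, 0.085, 0, 0], [1, -0.023, 0.12, 0, 0], [1, -0.023, 0.134, 0, 0], [1, -0.023, 0.134, 0, 0], [1, -0.023, 0.134, 0, 0]],
])

```text
time_s: 26.73
eef_pos: [584.6, -82.3, 173.3]
orientation: [[-0.001, 0.069, -0.998], [0.001, -0.998, -0.069], [-1.0, -0.001, 0.001]]
force: [0.3, 0.4, -0.1]
grip_width: 0.3
```

>>> move_arm([
  [[1, 0.01, 0, 0, 0], [1, 0.016, 0, 0, 0], [1, 0.019, 0, 0, 0], [1, 0.021, 0, 0, 0], [1, 0.022, 0, 0, 0], [1, 0.023, 0, 0, 0], [1, 0.023, 0, 0, 0], [1, 0.023, 0, 0, 0]],
])

```text
time_s: 27.4
eef_pos: [584.1, -80.5, 154.2]
orientation: [[-0.002, 0.074, -0.997], [-0.0, -0.997, -0.074], [-1.0, 0.0, 0.002]]
force: [-12.1, 1.0, 25.3]
grip_width: 0.7
```

Home too (25 N at 154.2). I'll re-check -x and +x with the same firm press.

>>> move_arm([
  [[1, -0.01, 0, 0, 0], [1, -0.023, -0.01, 0.01, 0], [1, -0.023, -0.03, 0.03, 0], [1, -0.023, -0.05, 0.05, 0], [1, -0.023, -0.065, 0.068, 0], [1, -0.023, -0.065, 0.068, 0], [1, -0.023, -0.065, 0.068, 0], [1, -0.023, -0.065, 0.068, 0]],
])

```text
time_s: 28.07
eef_pos: [512.7, -21.3, 173.8]
orientation: [[0.001, 0.073, -0.997], [-0.0, -0.997, -0.073], [-1.0, 0.0, -0.001]]
force: [1.3, -0.6, -0.9]
grip_width: 0.5
```

>>> move_arm([
  [[1, 0.01, 0, 0, 0], [1, 0.016, 0, 0, 0], [1, 0.019, 0, 0, 0], [1, 0.021, 0, 0, 0], [1, 0.022, 0, 0, 0], [1, 0.023, 0, 0, 0], [1, 0.023, 0, 0, 0], [1, 0.023, 0, 0, 0]],
])

```text
time_s: 28.73
eef_pos: [512.4, -22.1, 154.2]
orientation: [[-0.002, 0.071, -0.997], [0.0, -0.997, -0.071], [-1.0, -0.0, 0.002]]
force: [-13.7, 1.1, 29.3]
grip_width: 0.3
```

>>> move_arm([
  [[1, -0.01, 0, 0, 0], [1, -0.023, 0, -0.015, 0], [1, -0.023, 0.001, -0.05, 0], [1, -0.023, 0.001, -0.085, 0], [1, -0.023, 0.001, -0.12, 0], [1, -0.023, 0.001, -0.138, 0], [1, -0.023, 0.001, -0.138, 0], [1, -0.023, 0.001, -0.138, 0]],
])

```text
time_s: 29.4
eef_pos: [650.2, -13.2, 172.4]
orientation: [[-0.002, 0.071, -0.997], [0.0, -0.997, -0.071], [-1.0, -0.0, 0.002]]
force: [-0.9, -0.1, -0.8]
grip_width: 0.5
```

>>> move_arm([
  [[1, 0.01, 0, 0, 0], [1, 0.016, 0, 0, 0], [1, 0.019, 0, 0, 0], [1, 0.021, 0, 0, 0], [1, 0.022, 0, 0, 0], [1, 0.023, 0, 0, 0], [1, 0.023, 0, 0, 0], [1, 0.023, 0, 0, 0]],
])

```text
time_s: 30.07
eef_pos: [649.9, -12.9, 154.3]
orientation: [[0.002, 0.071, -0.997], [-0.0, -0.997, -0.071], [-1.0, 0.0, -0.002]]
force: [-4.8, 0.4, 16.6]
grip_width: 0.4
```

All four sides are home at z 154.2–154.3. I'll withdraw upward and towards -y, then check.

>>> move_arm([
  [[1, -0.02, 0, 0, 0], [1, -0.05, 0, 0, 0], [1, -0.08, 0.03, 0.01, 0], [1, -0.08, 0.07, 0.02, 0], [1, -0.08, 0.11, 0.03, 0], [1, -0.08, 0.15, 0.04, 0], [1, -0.08, 0.19, 0.04, 0], [1, -0.08, 0.22, 0.04, 0]],
])

```text
time_s: 30.73
eef_pos: [623.6, -237.8, 230.3]
orientation: [[-0.001, 0.07, -0.998], [-0.0, -0.998, -0.07], [-1.0, 0.0, 0.001]]
force: [1.6, 0.3, -0.8]
grip_width: 0.2
```

>>> move_arm([
  [[1, 0, 0, 0, 0], [1, 0, 0, 0, 0], [1, 0, 0, 0, 0], [1, 0, 0, 0, 0]],
])

```text
time_s: 31.07
eef_pos: [625.1, -233.7, 230.2]
orientation: [[-0.001, 0.072, -0.997], [0.001, -0.997, -0.072], [-1.0, -0.001, 0.001]]
force: [-0.4, 0.4, 1.1]
grip_width: 0.6
```

Run:
```python
from h import *
t,s=look('10')
print(collar_fit('top',t,(300,145,375,215),90.)); print(collar_fit('side',s,(285,150,350,215),90.,(8,25)))
g=mask(t,(45,120,60),(80,255,255),(230,150,310,210)); P=onz('top',big(g),136.); print('fin',cv2.minAreaRect(P[:,:2].astype(np.float32)))
cv2.imwrite('pics/c11.png',np.vstack([t[100:330,100:500],s[130:340,150:550]]))
```

```text
t31.07 tcp [ 625.1 -233.7  230.2] yaw_y -85.85 tilt [-1.     -0.001   0.0011] F [-0.4  0.4  1.1] w 0.6
{'outer': (array([577.84967756, -14.3779608 ]), np.float64(0.8087569307799763)), 'inner': (array([580.67385287, -15.55342688]), np.float64(0.88466278834123))}
{'outer': (array([577.73691272, -12.81132696]), np.float64(2.118274526673145)), 'inner': (array([579.15573853, -15.44862028]), np.float64(2.107765928709238))}
fin ((565.5966796875, 158.9946746826172), (71.09326171875, 7.9214935302734375), 2.7811951637268066)
```

View pics/c11.png

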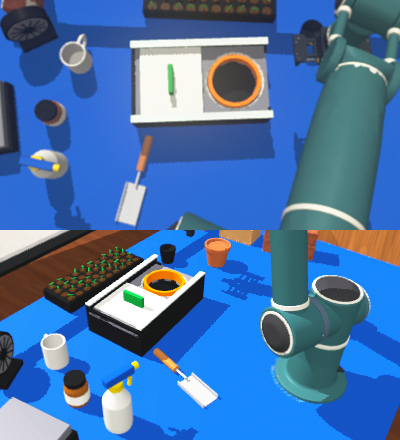

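The collar is flush in the port, with its ring at crop (234,80). The hatch is parked with its fin at (171,79), the bystanders look unmoved and the arm is clear.

```bash
python3 -c "
from workcell import manip; print(manip.hand_in())"
```

```text
the job is handed in; nothing more can be done
None
```

The job is handed in at about 31 s of the 72 s allowed, and my last checks suggest every end condition is met. The hand-in itself gave no verdict.

- **Hatch:** I lifted it 14 mm by the fin, slid it 175 mm along the channels, lowered it onto the ledge and released it. In the last picture the fin was about 174 mm from the port's axis, and about 176 mm by the robot's own pose. Both are above the 165 mm needed. Its position did not change during the tapping.
- **Collar:** I stood it level on the grip ring, released it, and tapped it down on alternate ±x sides, then on ±y. By the tap depths, the two ±x sides never differed by more than about 5 mm. I did not measure the ±y tilt separately.
- **Fully home:** A final press on all four sides stopped at the same height (TCP 154.2–154.3 mm) against 17–29 N, so it is home all round to about 0.3 mm.
- **Centring:** The collar's mean position is about (579,-15) mm, against (579.6,-15.2) for the port. The separate top-view circle fits disagreed by about 3 mm in x, and the side view by a similar amount in y. Centring is therefore known only to about 2 mm, within the 5 mm limit.
- **Bystanders:** By eye they look unmoved in the last picture; I did not measure them.

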